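Steady the rocking trivet and stand the carafe on it

TASK

The black trivet is rocking because two of its feet stand on the raised bar across its wooden tray. Without lifting it off the tray, turn it by its handle until all four feet are down on the tray floor and it no longer rocks; only then set the glass carafe upright and gently in the middle of the trivet and let go. Leave the two cups and the jar where they are.

Things in the scene. Friction and masses are not known exactly. Their poses are not given: they have to be found in the camera images.
- tray: Round wooden tray fixed to the shelf: outer radius 78 mm, rim 20 mm high, inner radius 70.5 mm, floor 5 mm above the shelf. Origin: centre of the underside, on the shelf; z up; x along the bar that crosses it. Two flat ears 60 mm wide, 6 mm high, stick out at the bar's ends to 106 mm from the centre and show its direction.
- bar (a point): Middle of the top of the flat bar that crosses the tray's whole floor along its x axis (this point's x too): 60 mm wide, top 8 mm above the tray floor, 13 mm above the shelf.
- trivet: Loose black trivet, about 0.45 kg: open grid 104 mm square, 8 mm thick, on four round-ended feet 14 mm across, 60 mm from its centre towards the corners; one handle along +x. Origin: centre, level with the feet's undersides; grid and handle 24 to 32 mm above it; z up. It has 3 mm play inside the tray rim. At first two opposite feet stand on the bar and it leans up to 0.15 rad.
- handle (a point): On the trivet's flat handle (20 mm wide, 8 mm thick, over the rim, to 135 mm from the trivet's centre, towards the robot), 115 mm from the centre, mid-thickness; a few newtons sideways turn the trivet. It sits flat, origin 5 mm above the shelf, with the handle along or square to the bar, within 0.1 rad, any way round; the bar then stops it. It starts 0.36 to 0.79 rad off the nearest.
- carafe_mid (a point): Empty glass carafe, about 0.32 kg, 160 mm tall: base 82 mm across, belly 90 mm, neck with a cork collar 52 mm across from 108 to 138 mm above the base, mouth 60 mm. This point is on its axis, 80 mm above the underside, 43 mm below the collar's middle; z up. It starts upright on the shelf, to the robot's right, in one of two places; the jar has the other.
- carafe: The same carafe; origin at the centre of its underside.
- jar: White ceramic storage jar with a wooden lid, 72 mm across, 115 mm tall, loose; origin under its centre. Leave alone.
- cup1: Pale pink porcelain cup, 76 mm across, 65 mm tall, loose; origin under its centre. Leave alone.
- cup2: Second pale pink cup, the same. Leave alone.

How it is judged (in metres and radians):
On the way:
1. the trivet sits level with all four feet on the tray floor, still, the carafe not yet on it (z of trivet in the frame of tray below 0.0075 m and angle between trivet's own z axis and vertical below 0.03 rad and horizontal distance between trivet and tray below 0.01 m and linear speed of trivet below 0.02 m/s and angular speed of trivet below 0.15 rad/s and horizontal distance between carafe_mid and trivet above 0.1 m), for 0.3 s.
At the end, for the whole second after the job is handed in: The trivet is level (within 0.03 rad), all feet on the tray floor (within 2.5 mm in height), within 10 mm of the tray's centre and still; the carafe stands on it upright (within 0.05 rad), within 22 mm of its centre, released and at rest (z of trivet in the frame of tray below 0.0075 m and angle between trivet's own z axis and vertical below 0.03 rad and horizontal distance between trivet and tray below 0.01 m and linear speed of each of trivet, carafe below 0.02 m/s and angular speed of trivet below 0.15 rad/s and horizontal distance between carafe_mid and trivet below 0.022 m and z of carafe_mid in the frame of trivet between 0.108 and 0.116 m and angle between carafe_mid's own z axis and vertical below 0.05 rad); the robot touches nothing.
It fails at once if the trivet is lifted off the tray (its origin more than 35 mm above the shelf) (height (world z) of trivet above 0.035 m).
It fails at once if the carafe is dropped or banged onto the trivet (faster than 0.5 m/s within 30 mm of it) (horizontal distance between carafe_mid and trivet below 0.08 m and z of carafe_mid in the frame of trivet below 0.142 m and linear speed of carafe above 0.5 m/s).
It fails at once if the carafe is tipped over (angle between carafe_mid's own z axis and vertical above 0.6 rad).
It fails at once if the jar or a cup is moved more than 20 mm (distance of any of jar, cup1, cup2 from where it was at the start of the episode above 0.02 m).
It also fails if it takes over 59 s, if anything falls off the work surface, if the arm or the gripper's body presses on something with over 40 N, if the wrist force passes 120 N, or if a joint passes its speed limit or range.

ROBOT

A 6-joint arm with a two-finger parallel gripper is mounted at the origin on the work surface. World frame = base frame: x ahead of the robot, y to its left, z up, the work surface at z = 0. Lengths are in m, angles in degrees, forces in N, time in s.
With the tool pointing down it reaches from about 0.3 to 0.75 m from the base axis. Payload 8.5 kg.
Tool frame: the origin (TCP) lies midway between the tips of the shut fingers; the grasp point (between the pads) lies 19 mm behind it (env.tcp_to_grasp is the z of the grasp point in the tool frame, in m); z points along the fingers, y is the line along which they close (so a half turn about z gives the same grasp; the last joint's range is limited). The gripper opens to 85 mm and grips with 20 to 120 N. Pads are 22 mm wide; open, the fingers measure 114 mm over their backs; the gripper's body (76 mm by 85 mm) begins 54 mm behind the grasp point. The pads swing forward as they close: fully open they stand 13 mm farther back than shut.
Start: joints at [61.69, 21.807, 74.336, -0, 83.858, -12.336], TCP at [0.151, 0.529, 0.231] pointing down, gripper open.
Joint ranges: [-178.18, 178.18], [-50.72, 133.34], [12.68, 142.11], [-81.47, 261.47], [9.98, 163.14], [-165.26, 165.26]. Speed limits (degrees/s): [136.94, 136.94, 180, 180, 180, 180].

INTERFACE

Orientations are given as a 3x3 rotation matrix whose columns are the frame's x, y, z axes.
In Python, from rig import env, imaging, job, models gives the robot as it stands. The module is installed in compiled form; this text tells all that it offers.
- The arm moves only by the tool jog_arm, never from a script. Its argument "plan" is text: rows parted by semicolons, each of 7 numbers parted by spaces: the turn, a rotation vector about the tool's x, y, z in degrees, then the shift along the tool's x, y, z in cm, then the closure in counts, from 0 (fully open) to 255 (shut). In form: rx ry rz x y z claw; .... A call has 1 to 10 rows; each row shifts and turns the commanded pose from where the row before left it, along the tool's axes as they then stand; what a row does not reach is not made up. A row lasts 1/12 s, in which the tool goes at most 41.7 mm and 7.16 degrees, less where a joint would pass 70% of its speed; a pose out of reach is approached as far as the arm can. A call with a gripper value outside its range is refused whole. The fingers move at their own pace and stop on an object; "grip_force" is the grip in N (left out, the last holds). Time passes only in rows, so rows that do not move let the fingers close. It gives the time, the measured TCP pose, the force, the opening and the grip force at its end, in the units of the state.
- env.observe(): the state, without advancing time (a new reading comes with each control period).
- imaging.get_image(name): name is "scene" or "side" or "wrist"; returns a dict with "pixels" (384x512x3 uint8, red, green, blue), "depth" (384x512 float32, m along the optical axis (not along the pixel's ray), 0 where there is no reading), "fov_y" (degrees; the focal length in pixels is half the picture's height over the tangent of half this angle, whatever the lens; pixels are square), "cx", "cy" (the principal point, pixels), "world_from_camera" (4x4, takes a point from camera to world coordinates). Camera axes: x right, y down, z forward; pixel columns grow to the right and rows downward; lengths in m; the calibration is good to about 2 mm. A picture is of the moment at which its call begins.
- job.close_job(): hands the job in; it is judged then, once.
Trained networks look in the newest picture that a camera, given by its name, has taken for a name from the list of things; names that differ only in an ending like _2 or _b are one class to them, and where a whole thing is asked for, a point or a joint stands for the part that bears it (a point fixed in the world has none). Each returns a list of dicts, best first, with "confidence" (0 to 1); they miss things now and then, are a little off and sometimes report something else, mostly with a low value. They report only what shows in the picture. A call takes as long as a camera call.
- models.outline_of(camera, query): "region" (384x512 bool, what is visible of it) and "bbox" ([centre column, centre row, width, height] in pixels, round what is visible of it).
- models.tip_of(camera, query): "at" ([column, row] in pixels: a listed point, or the origin of a listed thing).
The state is a dict: "time_s": time; "q": joint angles; "qvel": joint speeds; "joint_efforts": joint torques, N m; "position": TCP position; "tool_rot": TCP orientation; "ft_force": force on the tool from outside, world axes, zero at the start; "wrist_torque": the same for the moment, N m; "grip_width": finger opening in m; "gripper_force": force on a finger pad.
Only numpy, scipy, OpenCV 4.12 (cv2) and the standard library are available. Lean on these libraries where they do the work, as an engineer would, in place of code of your own. Each camera call takes 0.05 s, during which the arm holds its last target. There are 200 camera calls.

## Working session

There is one attempt and no reset: what is moved stays moved. The work goes in short steps, Python scripts to look and compute and a tool call to move; the robot and the scene stay as the last step left them, time stands still between calls to the robot, and variables do not carry over. Pictures are saved under pics/ and viewed, at most 10 in all, crops included, and the job is handed in when it is done.

Besides the shell and the picture viewer there is one more tool, called after "Emit:" as name(argument=value, ...) on one line, values as JSON. jog_arm: Moves the arm, as the interface text tells. Its arguments: {"type":"object","properties":{"plan":{"type":"string"},"grip_force":{"type":"number"}},"required":["plan"]}

```bash
mkdir -p pics
cat > h.py <<'E'
import numpy as np, cv2
from rig import env, imaging, job, models
def ray(im,u,v):
    f=im["pixels"].shape[0]/2/np.tan(np.radians(im["fov_y"])/2)
    return np.array([(u-im["cx"])/f,(v-im["cy"])/f,1.])
def atz(im,uv,z):
    T=im["world_from_camera"]; d=T[:3,:3]@ray(im,*uv); o=T[:3,3]
    return o+d*(z-o[2])/d[2]
def cloud(im):
    H,W=im["depth"].shape; f=H/2/np.tan(np.radians(im["fov_y"])/2)
    u,v=np.meshgrid(np.arange(W),np.arange(H)); d=im["depth"]
    P=np.stack([(u-im["cx"])/f*d,(v-im["cy"])/f*d,d],-1)
    T=im["world_from_camera"]; P=P@T[:3,:3].T+T[:3,3]; P[d==0]=np.nan
    return P
E
python3 - <<'E'
from h import *
np.set_printoptions(precision=3,suppress=True)
H={"tray":0,"bar":.013,"trivet":.01,"handle":.035,"carafe_mid":.08,"carafe":0,"jar":0,"cup1":0,"cup2":0}
tiles=[]
for c in ["scene","side"]:
    im=imaging.get_image(c); tiles.append(im["pixels"])
    print(c,im["world_from_camera"][:3,3])
    for n,z in H.items():
        r=models.tip_of(c,n)
        for k in r[:3]: print(n,np.round(k["at"]),round(k["confidence"],2),atz(im,k["at"],z))
cv2.imwrite("pics/a.png",cv2.resize(np.hstack(tiles),(800,300))[:,:,::-1])
cv2.imwrite("pics/b.png",cv2.resize(tiles[0],(800,600))[:,:,::-1])
E
```

```text
scene [1.356 0.119 0.969]
tray [247. 218.] 0.72 [0.613 0.017 0.   ]
bar [248. 220.] 0.56 [0.627 0.019 0.013]
trivet [246. 217.] 0.88 [0.617 0.015 0.01 ]
handle [276. 187.] 0.74 [0.529 0.09  0.035]
carafe_mid [126. 155.] 0.8 [ 0.474 -0.327  0.08 ]
carafe_mid [387. 182.] 0.19 [0.538 0.374 0.08 ]
carafe [136. 175.] 0.55 [ 0.472 -0.318  0.   ]
jar [164. 217.] 0.96 [ 0.619 -0.206  0.   ]
cup1 [389. 184.] 0.68 [0.47  0.402 0.   ]
cup1 [363. 246.] 0.66 [0.686 0.313 0.   ]
cup2 [389. 184.] 0.68 [0.47  0.402 0.   ]
cup2 [363. 246.] 0.66 [0.686 0.313 0.   ]
side [ 0.192 -0.699  0.837]
tray [284. 233.] 0.56 [0.631 0.016 0.   ]
tray [248. 157.] 0.43 [0.693 0.327 0.   ]
bar [280. 228.] 0.63 [0.624 0.023 0.013]
bar [160. 168.] 0.61 [0.452 0.381 0.013]
trivet [283. 225.] 0.83 [0.635 0.031 0.01 ]
handle [229. 222.] 0.92 [0.518 0.079 0.035]
carafe_mid [307. 350.] 0.65 [ 0.481 -0.316  0.08 ]
carafe [302. 378.] 0.83 [ 0.473 -0.319  0.   ]
jar [308. 349.] 0.71 [ 0.514 -0.273  0.   ]
jar [330. 303.] 0.7 [ 0.612 -0.205  0.   ]
jar [281. 231.] 0.43 [0.627 0.024 0.   ]
cup1 [249. 158.] 0.89 [0.693 0.321 0.   ]
cup1 [162. 168.] 0.65 [ 0.46   0.395 -0.   ]
cup2 [249. 158.] 0.89 [0.693 0.321 0.   ]
cup2 [162. 168.] 0.65 [ 0.46   0.395 -0.   ]
```

View pics/a.png

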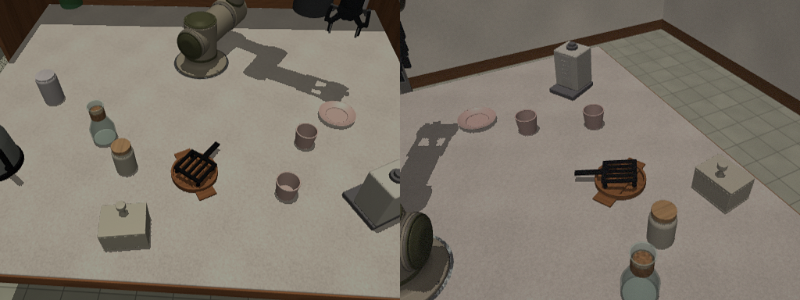

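View pics/b.png

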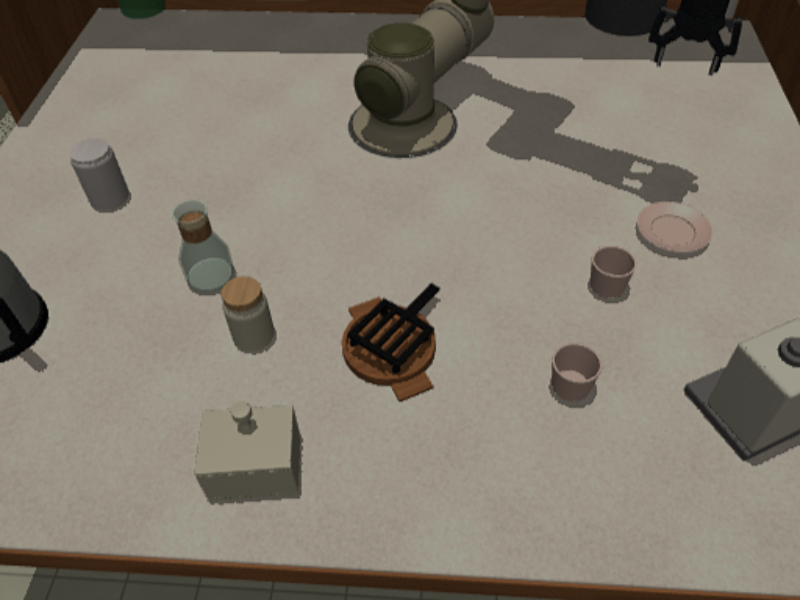

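The picture shows the trivet in its tray at about (390,340) with its handle towards (430,290). The ears are at (365,308) and (412,387), the carafe is at (205,250) and the jar at (248,315). Next I'll measure the bar and handle directions.

Run:
```python
from h import *
np.set_printoptions(precision=3,suppress=True)
for c in ["scene","side"]:
    im=imaging.get_image(c); P=cloud(im); px=im["pixels"].astype(int)
    near=np.hypot(P[...,0]-.62,P[...,1]-.02)<.15
    hsv=cv2.cvtColor(im["pixels"],cv2.COLOR_RGB2HSV)
    wood=near&(hsv[...,1]>110)&(hsv[...,2]>50)
    W=P[wood]; print(c,"wood n",len(W),W[:,2].min(),W[:,2].max())
    rim=W[(W[:,2]>.014)&(W[:,2]<.026)]
    A=np.c_[2*rim[:,:2],np.ones(len(rim))]; s=np.linalg.lstsq(A,(rim[:,:2]**2).sum(1),rcond=None)[0]
    print("rim circ",s[:2],np.sqrt(s[2]+s[0]**2+s[1]**2))
    cc=np.array([.623,.020]); d=W[:,:2]-cc; r=np.hypot(*d.T)
    ear=(r>.084)&(W[:,2]<.012)
    E=W[ear]; 
    _,lab=cv2.kmeans(E[:,:2].astype(np.float32),2,None,(3,50,1e-4),5,cv2.KMEANS_PP_CENTERS)[1:] if 0 else (0,0)
    comp,_,=0,0
    n,lab,stats,cent=cv2.connectedComponentsWithStats((wood&(np.hypot(P[...,0]-cc[0],P[...,1]-cc[1])>.084)&(P[...,2]<.012)).astype(np.uint8))
    for i in range(1,n):
        if stats[i,4]>15: print("ear",stats[i],np.median(P[lab==i],0),np.nanmax(np.hypot(*(P[lab==i][:,:2]-cc).T)))
    blk=near&(px.max(-1)<45)&(P[...,2]>.02)
    B=P[blk]; db=B[:,:2]-cc; rb=np.hypot(*db.T)
    h=B[rb>.085]; print("handle n",len(h),h.mean(0),rb.max()); 
    q=np.cov(h[:,:2].T); w,v=np.linalg.eigh(q); print("dir",np.degrees(np.arctan2(v[1,1],v[0,1])),w)
    g=B[rb<.07]; print("grid plane",np.linalg.lstsq(np.c_[g[:,:2],np.ones(len(g))],g[:,2],rcond=None)[0],g.mean(0))
```

```text
scene wood n 1574 -0.0010416436503559723 0.05508828473202665
rim circ [0.636 0.018] 0.06094283268504396
ear [223 190  21  13  93] [ 0.543 -0.029  0.008] 0.10614407847758582
ear [251 239  26  18 230] [0.708 0.066 0.008] 0.11392331475023265
handle n 95 [0.534 0.082 0.036] 0.1331437219290907
dir 150.52204616418544 [0. 0.]
grid plane [ 0.028 -0.112  0.03 ] [0.627 0.025 0.045]
side wood n 1761 -0.0035320201989449407 0.04967410693705787
rim circ [0.625 0.017] 0.07063743442828116
ear [303 206  11  11  62] [0.718 0.052 0.005] 0.11164810210039558
ear [247 248  28  17 202] [ 0.542 -0.029  0.005] 0.10695208813612943
handle n 125 [0.53  0.078 0.033] 0.13329072778061749
dir 147.36002212935264 [0. 0.]
grid plane [ 0.043 -0.098  0.017] [0.62  0.021 0.042]
```

Emit:
jog_arm(plan="0 0 0 0 0 0 0")

```text
time_s: 1.18
position: [0.1514, 0.5287, 0.2313]
tool_rot: [[-0.961, 0.275, 0.0], [0.275, 0.961, -0.0], [-0.0, -0.0, -1.0]]
ft_force: [0.8, 0.2, -0.5]
grip_width: 0.0854
gripper_force: 0.0
```

Emit:
jog_arm(plan="0 0 0 -3.24 -2.18 0 110;0 0 0 -3.24 -2.18 0 110;0 0 0 -3.24 -2.18 0 110;0 0 0 -3.24 -2.18 0 110;0 0 0 -3.24 -2.18 0 110;0 0 0 -3.24 -2.18 0 110;0 0 0 -3.24 -2.18 0 110;0 0 0 -3.24 -2.18 0 110;0 0 0 -3.24 -2.18 0 110;0 0 0 -3.24 -2.18 0 110")

```text
time_s: 2.02
position: [0.4038, 0.2283, 0.2315]
tool_rot: [[-0.961, 0.275, 0.0], [0.275, 0.961, 0.0], [-0.0, 0.0, -1.0]]
ft_force: [0.2, 1.1, 0.2]
grip_width: 0.0487
gripper_force: 0.0
```

Emit:
jog_arm(plan="0 0 0 -3.24 -2.18 0 110;0 0 0 -3.24 -2.18 0 110;0 0 0 -3.24 -2.18 0 110;0 0 0 -3.24 -2.18 0 110;0 0 0 -3.24 -2.18 0 110;0 0 6 0 0 2 110;0 0 6 0 0 2 110;0 0 5 0 0 2 110;0 0 0 0 0 0 110;0 0 0 0 0 0 110")

```text
time_s: 2.85
position: [0.5284, 0.0806, 0.1712]
tool_rot: [[-0.84, 0.542, -0.001], [0.542, 0.84, 0.0], [0.001, -0.001, -1.0]]
ft_force: [0.6, 0.1, 0.7]
grip_width: 0.0483
gripper_force: 0.0
```

Run:
```python
from h import *
np.set_printoptions(precision=3,suppress=True)
im=imaging.get_image("wrist"); P=cloud(im); px=im["pixels"].astype(int)
print(env.observe()["position"],im["world_from_camera"][:3,3])
for n,z in {"handle":.033,"tray":0,"trivet":.013,"bar":.013}.items():
    for k in models.tip_of("wrist",n)[:2]: print(n,k["at"],k["confidence"],atz(im,k["at"],z))
for c in ["scene","side"]:
    imc=imaging.get_image(c)
    for k in models.tip_of(c,"handle")[:1]: print(c,k["at"],atz(imc,k["at"],.034))
cv2.imwrite("pics/c.png",im["pixels"][:,:,::-1])
```

```text
[0.529 0.081 0.172] [0.466 0.119 0.314]
handle [260.8, 177.9] 0.89 [0.527 0.084 0.033]
tray [261.5, 270.5] 0.61 [0.629 0.02  0.   ]
tray [263.6, 271.4] 0.45 [0.632 0.022 0.   ]
trivet [261.6, 274.9] 0.98 [0.628 0.021 0.013]
bar [258.8, 271.9] 0.81 [0.623 0.021 0.013]
scene [275.7, 184.8] [0.521 0.087 0.034]
side [229.7, 223.1] [0.518 0.074 0.034]
```

View pics/c.png

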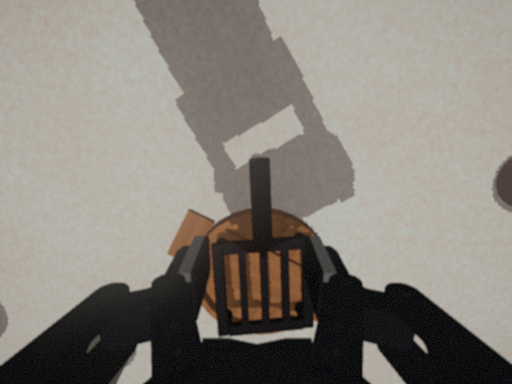

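The handle is upright at column 260, rows 157–240, lined up with the tool. The tray is around (260,270), with an ear at (190,235), 62° from the handle. So the nearest seat is a 28° turn away from that ear.

Emit:
jog_arm(plan="0 0 0 0 0 3.9 110;0 0 0 0 0 3.9 110;0 0 0 0 0 3.9 110;0 0 0 0 0.2 2.5 110;0 0 0 0 0 1.9 110;0 0 0 0 0 0 165;0 0 0 0 0 0 165;0 0 0 0 0 0 165;0 0 0 0 0 0 165", grip_force=20)

```text
time_s: 4.05
position: [0.5306, 0.0822, 0.0119]
tool_rot: [[-0.839, 0.544, 0.003], [0.544, 0.839, -0.0], [-0.003, 0.001, -1.0]]
ft_force: [-0.2, -0.6, -0.6]
grip_width: 0.0301
gripper_force: 0.0
```

Emit:
jog_arm(plan="0 0 3 -0.02 0.6 0 165;0 0 3 -0.02 0.6 0 165;0 0 3 -0.02 0.6 0 165;0 0 3 -0.02 0.6 0 165;0 0 3 -0.02 0.6 0 165")

```text
time_s: 4.47
position: [0.5496, 0.1051, 0.0117]
tool_rot: [[-0.668, 0.744, 0.001], [0.744, 0.668, -0.0], [-0.001, 0.001, -1.0]]
ft_force: [-1.6, 0.2, 0.0]
grip_width: 0.0303
gripper_force: 0.8
```

Emit:
jog_arm(plan="0 0 3 -0.02 0.6 0 165;0 0 3 -0.02 0.6 0 165;0 0 3 -0.02 0.6 0 165;0 0 3 -0.02 0.6 0 165;0 0 2 -0.01 0.4 0 165;0 0 0 0 0 0 165;0 0 0 0 0 0 165")

```text
time_s: 5.05
position: [0.5727, 0.1209, 0.0113]
tool_rot: [[-0.471, 0.882, 0.002], [0.882, 0.471, 0.0], [-0.001, 0.002, -1.0]]
ft_force: [0.1, -0.6, 0.1]
grip_width: 0.0299
gripper_force: 0.0
```

```bash
cat > look.py <<'E'
from h import *
np.set_printoptions(precision=3,suppress=True)
o=env.observe(); print(o["time_s"],o["position"],o["ft_force"])
cc=np.array([.627,.020]); t=[]
for c in ["side","scene"]:
    im=imaging.get_image(c); P=cloud(im); px=im["pixels"].astype(int)
    t.append(im["pixels"])
    for n,z in {"handle":.034,"trivet":.005,"tray":0}.items():
        for k in models.tip_of(c,n)[:1]: print(c,n,atz(im,k["at"],z),k["confidence"])
    r=models.outline_of(c,"trivet")
    if r:
        m=r[0]["region"]&(px.max(-1)<60)
        B=P[m]; rb=np.hypot(*(B[:,:2]-cc).T)
        g=B[(rb<.06)&(B[:,2]>.028)&(B[:,2]<.07)]; print("plane",np.linalg.lstsq(np.c_[g[:,:2]-cc,np.ones(len(g))],g[:,2],rcond=None)[0],len(g),g.mean(0))
import sys
cv2.imwrite(sys.argv[1],np.hstack([cv2.resize(x[130:310,170:350],(400,400)) for x in t])[:,:,::-1])
E
python3 look.py pics/d.png
```

```text
5.05 [0.573 0.121 0.011] [ 0.139 -0.584  0.077]
side handle [0.565 0.118 0.034] 0.8
side trivet [0.63  0.03  0.005] 0.61
side tray [0.632 0.02  0.   ] 0.64
plane [ 0.001 -0.003  0.035] 990 [0.624 0.019 0.035]
scene handle [0.57  0.125 0.034] 0.89
scene trivet [0.63  0.029 0.005] 0.97
scene tray [0.617 0.016 0.   ] 0.6
plane [ 0.002 -0.004  0.038] 921 [0.627 0.022 0.038]
```

View pics/d.png

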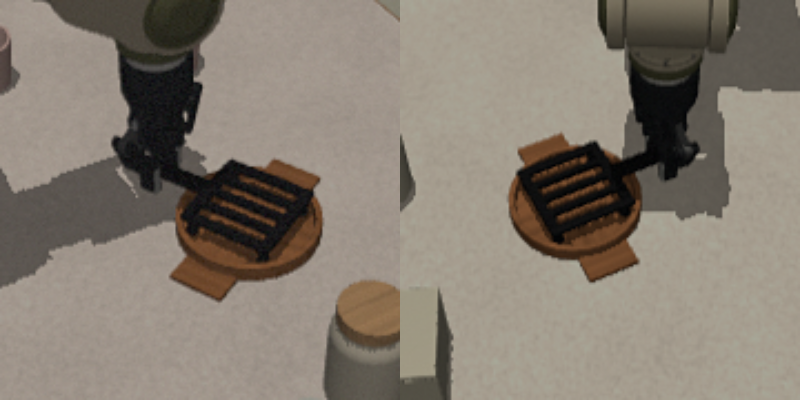

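The trivet sits level: the plane slopes are about 0 and the grid top is at 36–37 mm. All feet are inside the rim, and the handle is square to the ears. Now for the carafe.

Emit:
jog_arm(plan="0 0 0 0 0 -3 165;0 0 0 0 0 -3.7 165;0 0 0 0 0 -4 165;0 0 0 -2.85 -2.45 -1.7 0;0 0 0 -2.85 -2.45 -1.7 0;0 0 0 -2.85 -2.45 -1.7 0;0 0 0 -2.85 -2.45 -1.7 0;0 0 0 -2.85 -2.45 -1.7 0;0 0 0 -2.85 -2.45 -1.7 0;0 0 0 -2.85 -2.45 -1.7 0")

```text
time_s: 6.38
position: [0.5138, -0.1374, 0.2373]
tool_rot: [[-0.47, 0.883, 0.0], [0.883, 0.47, -0.0], [-0.0, 0.0, -1.0]]
ft_force: [0.7, 0.4, -0.2]
grip_width: 0.0854
gripper_force: 0.0
```

Emit:
jog_arm(plan="0 0 0 -2.85 -2.45 -1.7 0;0 0 0 -2.85 -2.45 0 0;0 0 0 -2.85 -2.45 0 0;0 0 0 -2.85 -2.45 0 0;0 0 0 -2.85 -2.45 0 0;0 0 0 0 0 0 0;0 0 0 0 0 0 0")

```text
time_s: 6.97
position: [0.4727, -0.3207, 0.2528]
tool_rot: [[-0.467, 0.884, -0.001], [0.884, 0.467, 0.001], [0.001, -0.0, -1.0]]
ft_force: [0.8, -0.3, 0.5]
grip_width: 0.0853
gripper_force: 0.0
```

Run:
```python
from h import *
np.set_printoptions(precision=3,suppress=True)
o=env.observe(); print(o["position"],o["q"])
I={}
for c in ["wrist","scene","side"]:
    im=imaging.get_image(c); I[c]=im; P=cloud(im)
    for n,z in {"carafe_mid":.08,"carafe":0,"jar":0}.items():
        for k in models.tip_of(c,n)[:2]: print(c,n,np.round(k["at"]),atz(im,k["at"],z),round(k["confidence"],2))
    r=models.outline_of(c,"carafe")
    if r:
        m=r[0]["region"]; hsv=cv2.cvtColor(im["pixels"],cv2.COLOR_RGB2HSV)
        Q=P[m]; q=Q[(Q[:,2]>.10)&(Q[:,2]<.17)]; print("outline",r[0]["bbox"],r[0]["confidence"],"hi pts",len(q),np.nanmean(q,0),np.nanmin(q,0),np.nanmax(q,0))
cv2.imwrite("pics/e.png",I["wrist"]["pixels"][:,:,::-1])
```

```text
[ 0.473 -0.321  0.253] [-46.025  23.216  68.5     0.003  88.339 -73.882]
wrist carafe [264. 160.] [ 0.482 -0.319  0.   ] 0.8
wrist jar [392. 134.] [ 0.611 -0.211  0.   ] 0.94
outline [266.1, 178.8, 81.6, 101.8] 0.74 hi pts 4163 [ 0.481 -0.32   0.145] [ 0.452 -0.349  0.1  ] [ 0.51  -0.29   0.162]
scene carafe_mid [132. 154.] [ 0.467 -0.31   0.08 ] 0.86
scene carafe [132. 177.] [ 0.48  -0.327 -0.   ] 0.87
scene jar [164. 216.] [ 0.618 -0.204  0.   ] 0.79
outline [128.3, 158.4, 37.8, 59.7] 0.77 hi pts 622 [ 0.486 -0.316  0.139] [ 0.451 -0.348  0.1  ] [ 0.513 -0.289  0.166]
side carafe_mid [310. 349.] [ 0.486 -0.316  0.08 ] 0.72
side carafe [304. 376.] [ 0.479 -0.318  0.   ] 0.87
side jar [330. 305.] [ 0.608 -0.209  0.   ] 0.95
outline [305.2, 347.9, 53.5, 72.2] 0.74 hi pts 1440 [ 0.478 -0.322  0.138] [ 0.451 -0.349  0.1  ] [ 0.509 -0.291  0.163]
```

View pics/e.png

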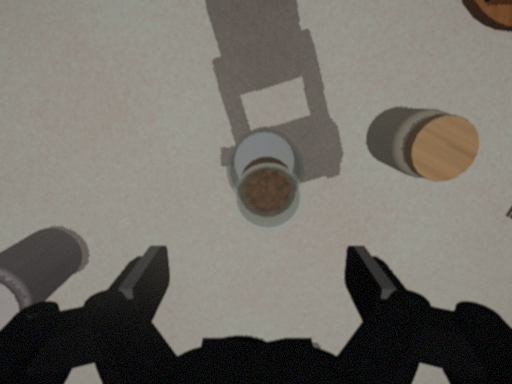

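The carafe mouth is at (268,190), and its extents give an axis at (0.4805, −0.3195) with a 60 mm mouth, as it should be. The jar at (445,145) is clear of the fingers.

Emit:
jog_arm(plan="0 0 0 -0.26 0.7 3 0;0 0 0 0 0 3 0;0 0 0 0 0 3 0;0 0 0 0 0 3 0;0 0 0 0 0 2.1 0;0 0 0 0 0 0.8 0;0 0 0 0 0 0 0")

```text
time_s: 8.3
position: [0.4803, -0.3178, 0.1028]
tool_rot: [[-0.47, 0.883, -0.002], [0.883, 0.47, 0.002], [0.003, -0.001, -1.0]]
ft_force: [-0.3, 0.2, 0.4]
grip_width: 0.0853
gripper_force: 0.0
```

Emit:
jog_arm(plan="0 0 0 0 0 0 80;0 0 0 0 0 0 100;0 0 0 0 0 0 140;0 0 0 0 0 0 180;0 0 0 0 0 0 220;0 0 0 0 0 0 220;0 0 0 0 0 0 220", grip_force=35)

```text
time_s: 8.88
position: [0.4818, -0.3188, 0.1066]
tool_rot: [[-0.47, 0.883, 0.003], [0.883, 0.47, -0.003], [-0.004, 0.002, -1.0]]
ft_force: [1.2, 1.8, 6.6]
grip_width: 0.0656
gripper_force: 39.5
```

Run:
```python
from h import *
o=env.observe(); print(o["position"],o["ft_force"],o["grip_width"])
im=imaging.get_image("side"); a=im["pixels"][270:384,240:380]; w=imaging.get_image("scene")["pixels"][100:200,75:200]
cv2.imwrite("pics/f.png",np.hstack([cv2.resize(a,(400,400),interpolation=2),cv2.resize(w,(400,400),interpolation=2)])[:,:,::-1])
```

```text
[ 0.48181531 -0.31878659  0.10659151] [1.19058133 1.76302061 6.63144912] 0.06558852428936927
```

View pics/f.png

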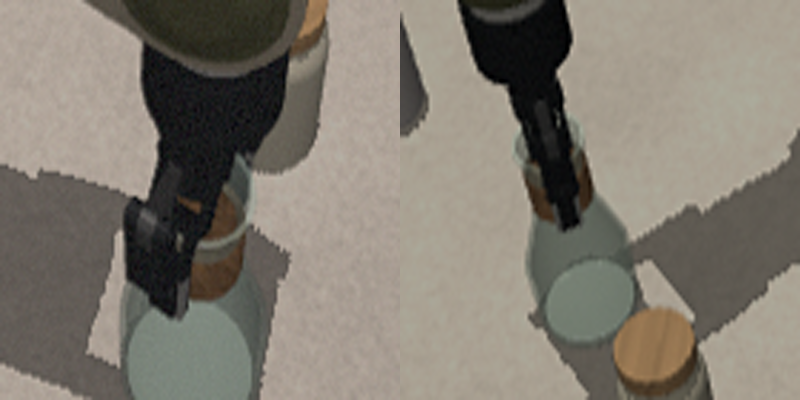

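The fingertips reach the foot of the collar and touch the shoulder, with an opening of 65 mm and an upward force. I'll open, rise a little and check the profile.

Emit:
jog_arm(plan="0 0 0 0 0 0 0;0 0 0 0 0 0 0;0 0 0 0 0 0 0;0 0 0 0 0 -0.5 0;0 0 0 0 0 -0.8 0;0 0 0 0 0 0 0")

```text
time_s: 9.48
position: [0.4814, -0.3188, 0.1191]
tool_rot: [[-0.47, 0.883, 0.002], [0.883, 0.47, -0.002], [-0.003, 0.001, -1.0]]
ft_force: [0.6, 0.3, -0.6]
grip_width: 0.0851
gripper_force: 0.0
```

Run:
```python
from h import *
np.set_printoptions(precision=3,suppress=True)
print(env.observe()["position"],env.observe()["ft_force"])
for c in ["side","scene","wrist"]:
    im=imaging.get_image(c); P=cloud(im); r=models.outline_of(c,"carafe")
    if not r: print(c,"none"); continue
    m=r[0]["region"]; Q=P[m]; R=np.hypot(Q[:,0]-.4805,Q[:,1]+.3195)
    print(c,[(z,round(float(np.median(R[abs(Q[:,2]-z/1000)<.003])*1e3)),int((abs(Q[:,2]-z/1000)<.003).sum())) for z in range(50,166,8)])
    q=Q[(Q[:,2]>.152)&(Q[:,2]<.17)]; print(np.nanmin(q,0) if len(q) else 0,np.nanmax(q,0) if len(q) else 0)
    D=P[~m]; d=np.hypot(D[:,0]-.4805,D[:,1]+.3195); t=D[(d<.075)&(D[:,2]>.06)]; print("finger lowest",np.nanpercentile(t[:,2],[0,1,3]) if len(t) else 0)
```

```text
[ 0.481 -0.319  0.119] [ 0.637  0.258 -0.578]
side [(50, 44, 54), (58, 43, 195), (66, 40, 194), (74, 37, 182), (82, 34, 160), (90, 30, 133), (98, 27, 87), (106, 25, 44), (114, 25, 41), (122, 25, 38), (130, 25, 50), (138, 18, 254), (146, 23, 67), (154, 26, 60), (162, 28, 67)]
[ 0.459 -0.349  0.152] [ 0.509 -0.31   0.163]
finger lowest [0.134 0.156 0.191]
scene [(50, 45, 50), (58, 44, 72), (66, 42, 82), (74, 38, 74), (82, 35, 75), (90, 32, 59), (98, 29, 60), (106, 26, 50), (114, 25, 15), (122, 26, 18), (130, 25, 19), (138, 25, 31), (146, 22, 16), (154, 25, 23), (162, 28, 38)]
[ 0.456 -0.347  0.152] [ 0.511 -0.29   0.166]
finger lowest [0.082 0.152 0.189]
wrist [(50, 44, 77), (58, 43, 694), (66, 40, 782), (74, 37, 812), (82, 34, 826), (90, 31, 830), (98, 27, 802), (106, 25, 282), (114, 25, 298), (122, 25, 350), (130, 25, 396), (138, 15, 5961), (146, 22, 1924), (154, 24, 2203), (162, 28, 2584)]
[ 0.452 -0.346  0.152] [ 0.511 -0.29   0.162]
finger lowest [0.063 0.136 0.143]
```

Run:
```python
from h import *
o=env.observe(); R=np.array(o["tool_rot"]); p=np.array(o["position"])
for c in ["wrist","scene","side"]:
    im=imaging.get_image(c); P=cloud(im); px=im["pixels"]
    T=(P-p)@R
    dark=px.max(-1)<75
    m=(abs(T[...,0])<.02)&(abs(T[...,1])<.075)&(abs(T[...,1])>.028)&(T[...,2]>-.11)&(T[...,2]<.03)&dark
    t=T[m]*1e3
    print(c,len(t))
    for s in (-1,1):
        u=t[t[:,1]*s>0]
        print(s,[(z,int((b:=abs(u[abs(u[:,2]-z)<4][:,1])).min()),int(b.max())) for z in range(-100,30,8) if (abs(u[:,2]-z)<4).sum()>2])
```

```text
wrist 25631
-1 [(-92, 28, 61), (-84, 28, 67), (-76, 28, 73), (-68, 32, 74), (-60, 39, 74), (-52, 43, 61), (-44, 43, 57), (-36, 43, 57), (-28, 43, 57), (-20, 43, 55), (-12, 43, 44)]
1 [(-92, 28, 58), (-84, 28, 64), (-76, 28, 70), (-68, 29, 72), (-60, 36, 72), (-52, 40, 59), (-44, 40, 55), (-36, 40, 54), (-28, 41, 54), (-20, 40, 53), (-12, 41, 41)]
scene 273
-1 []
1 [(-100, 28, 73), (-92, 28, 72), (-84, 30, 74), (-76, 32, 74), (-68, 47, 74), (-60, 43, 50), (-44, 47, 57), (-36, 46, 56), (-28, 42, 55), (-20, 44, 51)]
side 755
-1 [(-100, 28, 72), (-92, 28, 72), (-84, 29, 74), (-76, 29, 74), (-68, 42, 74), (-60, 40, 74), (-44, 28, 52), (-36, 45, 57), (-28, 43, 58), (-20, 44, 57)]
1 [(-44, 41, 47), (-36, 39, 46), (-28, 41, 47), (-20, 40, 44)]
```

The fingers' inner knuckles start about 55 mm behind the TCP, so they hit the flared 60 mm mouth before the pads reach the collar. I'll raise the tool so the flat pads clamp the rim itself.

Emit:
jog_arm(plan="0 0 0 0 0 -0.9 0;0 0 0 0 0 -0.8 0;0 0 0 0 0 0 60;0 0 0 0 0 0 120;0 0 0 0 0 0 180;0 0 0 0 0 0 220;0 0 0 0 0 0 220;0 0 0 0 0 0 220", grip_force=50)

```text
time_s: 10.6
position: [0.4814, -0.3186, 0.136]
tool_rot: [[-0.47, 0.883, 0.002], [0.883, 0.47, -0.002], [-0.003, 0.001, -1.0]]
ft_force: [0.7, 1.8, 12.3]
grip_width: 0.0609
gripper_force: 52.5
```

Emit:
jog_arm(plan="0 0 0 0 0 -0.2 220;0 0 0 0 0 -0.3 220;0 0 0 0 0 -0.5 220;0 0 0 0 0 0 220")

```text
time_s: 10.93
position: [0.4809, -0.3183, 0.1448]
tool_rot: [[-0.47, 0.883, 0.0], [0.883, 0.47, -0.0], [-0.0, 0.0, -1.0]]
ft_force: [-0.1, -0.7, -3.8]
grip_width: 0.0607
gripper_force: 54.7
```

```bash
cat > car.py <<'E'
from h import *
np.set_printoptions(precision=3,suppress=True)
import sys
o=env.observe(); print(o["time_s"],o["position"],o["ft_force"],o["grip_width"])
t=[]
for c in ["side","scene"]:
    im=imaging.get_image(c); P=cloud(im); r=models.outline_of(c,"carafe"); t.append((im["pixels"],r[0]["bbox"] if r else None))
    for n,z in {"carafe_mid":o["position"][2]-.053,"carafe":o["position"][2]-.133}.items():
        for k in models.tip_of(c,n)[:1]: print(c,n,k["at"],atz(im,k["at"],z),round(k["confidence"],2))
    if r:
        Q=P[r[0]["region"]]; print("zmin",np.nanpercentile(Q[:,2],[1,50,99]))
def crop(p,b):
    u,v=(int(b[0]),int(b[1])) if b else (256,192)
    u=min(max(u,60),452);v=min(max(v,60),324); return cv2.resize(p[v-60:v+60,u-60:u+60],(400,400))
cv2.imwrite(sys.argv[1],np.hstack([crop(*x) for x in t])[:,:,::-1])
E
python3 car.py pics/g.png
```

```text
10.9333 [ 0.481 -0.318  0.145] [-0.067 -0.74  -3.849] 0.060683288750837165
side carafe_mid [311.5, 348.9] [ 0.484 -0.323  0.092] 0.88
side carafe [302.5, 373.9] [ 0.474 -0.318  0.012] 0.59
zmin [0.033 0.093 0.17 ]
scene carafe_mid [127.5, 155.5] [ 0.487 -0.316  0.092] 0.65
scene carafe [133.0, 175.8] [ 0.487 -0.319  0.012] 0.59
zmin [0.015 0.084 0.171]
```

View pics/g.png

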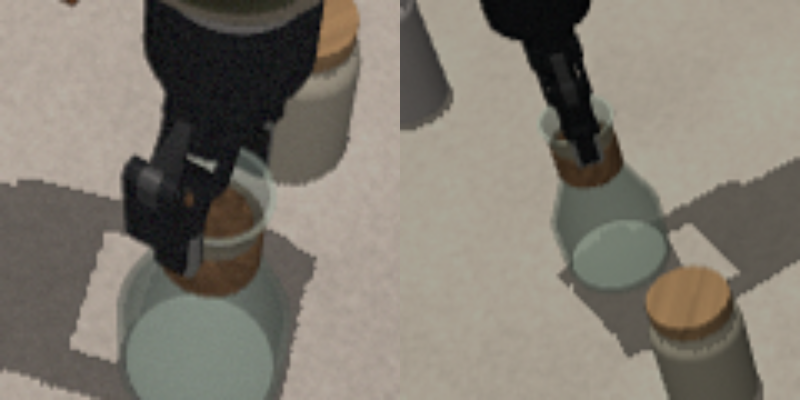

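The rim is clamped at 60.7 mm, the wrist carries about 3.8 N, and the carafe is off the shelf and upright. Next I'll raise it above the jar's height and carry it across smoothly.

Emit:
jog_arm(plan="0 0 0 0 0 -0.6 220;0 0 0 0 0 -1.2 220;0 0 0 0 0 -2 220;0 0 0 0 0 -2.4 220;0 0 0 0 0 -2.4 220;0 0 0 0 0 -2.2 220;0 0 0 0 0 -1.5 220;0 0 0 0 0 -0.8 220;0 0 0 0 0 -0.4 220")

```text
time_s: 12.08
position: [0.481, -0.3183, 0.2806]
tool_rot: [[-0.47, 0.883, 0.001], [0.883, 0.47, -0.001], [-0.002, 0.001, -1.0]]
ft_force: [0.3, -0.8, -3.9]
grip_width: 0.0607
gripper_force: 55.2
```

Emit:
jog_arm(plan="0 0 0 0.35 0.43 0 220;0 0 0 0.69 0.86 0 220;0 0 0 1.04 1.29 0 220;0 0 0 1.27 1.58 0 220;0 0 0 1.39 1.72 0 220;0 0 0 1.39 1.72 0 220;0 0 0 1.39 1.72 0 220;0 0 0 1.39 1.72 0 220;0 0 0 1.39 1.72 0 220;0 0 0 1.27 1.58 0 220")

```text
time_s: 12.92
position: [0.5532, -0.1463, 0.2781]
tool_rot: [[-0.471, 0.882, -0.002], [0.882, 0.471, 0.001], [0.002, -0.001, -1.0]]
ft_force: [1.1, -0.6, -2.9]
grip_width: 0.0608
gripper_force: 55.2
```

Emit:
jog_arm(plan="0 0 0 1.27 1.58 0 220;0 0 0 1.39 1.72 0 220;0 0 0 1.39 1.72 0 220;0 0 0 1.39 1.72 0 220;0 0 0 1.39 1.72 0 220;0 0 0 1.39 1.72 0 220;0 0 0 1.27 1.58 0 220;0 0 0 1.04 1.29 0 220;0 0 0 0.69 0.86 0 220;0 0 0 0.35 0.43 0 220")

```text
time_s: 13.75
position: [0.6253, 0.0228, 0.2781]
tool_rot: [[-0.472, 0.882, -0.002], [0.882, 0.472, 0.001], [0.002, -0.001, -1.0]]
ft_force: [-0.3, -1.0, -2.9]
grip_width: 0.061
gripper_force: 55.2
```

Emit:
jog_arm(plan="0 0 0 0 0 0.5 220;0 0 0 0 0 1 220;0 0 0 0 0 1.5 220;0 0 0 0 0 1.5 220;0 0 0 0 0 1 220;0 0 0 0 0 0.5 220;0 0 0 0 0 0 220")

```text
time_s: 14.33
position: [0.6248, 0.0203, 0.2181]
tool_rot: [[-0.469, 0.883, -0.002], [0.883, 0.469, 0.0], [0.001, -0.002, -1.0]]
ft_force: [-0.8, -0.2, -3.2]
grip_width: 0.0613
gripper_force: 55.2
```

```bash
python3 car.py pics/i.png; python3 look.py pics/j.png | grep -v tray
```

```text
14.3333 [0.625 0.02  0.218] [-0.844 -0.207 -3.158] 0.061328054185198405
side carafe_mid [282.8, 177.7] [0.626 0.021 0.165] 0.85
side carafe [281.8, 207.4] [0.622 0.015 0.085] 0.75
zmin [0.084 0.157 0.241]
scene carafe_mid [248.3, 177.6] [0.618 0.026 0.165] 0.61
scene carafe [247.3, 200.4] [0.622 0.021 0.085] 0.61
zmin [0.096 0.164 0.247]
14.7333 [0.625 0.021 0.22 ] [ 0.713 -0.271 -3.023]
side handle [0.556 0.119 0.034] 0.72
side trivet [0.626 0.032 0.005] 0.63
plane [ 0.001 -0.004  0.035] 788 [0.618 0.009 0.035]
scene handle [0.568 0.13  0.034] 0.86
scene trivet [0.618 0.018 0.005] 0.96
plane [ 0.    -0.002  0.038] 592 [0.643 0.024 0.038]
```

View pics/i.png

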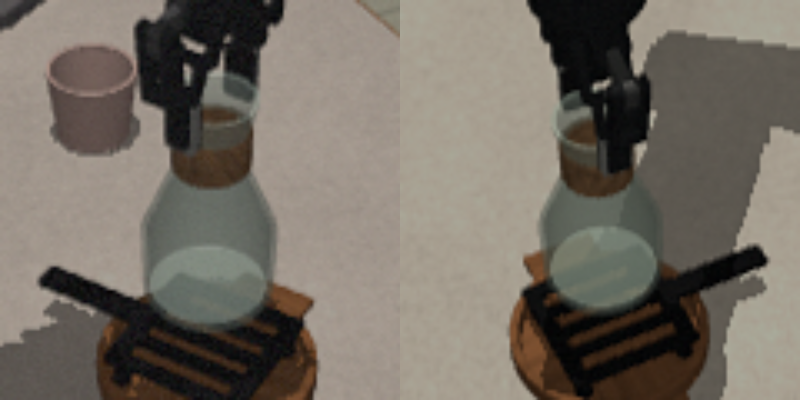

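The carafe hangs upright over the level trivet, with its underside about 46 mm above the grid. I'll lower it gently.

Emit:
jog_arm(plan="0 0 0 0 0 0.5 220;0 0 0 0 0 0.8 220;0 0 0 0 0 0.8 220;0 0 0 0 0 0.8 220;0 0 0 0 0 0.6 220;0 0 0 0 0 0.4 220;0 0 0 0 0 0.15 220;0 0 0 0 0 0.15 220;0 0 0 0 0 0 220")

```text
time_s: 15.98
position: [0.6253, 0.0208, 0.1772]
tool_rot: [[-0.47, 0.883, 0.0], [0.883, 0.47, -0.0], [-0.0, -0.0, -1.0]]
ft_force: [-1.2, -0.8, -3.7]
grip_width: 0.0607
gripper_force: 55.2
```

Emit:
jog_arm(plan="0 0 0 0 0 0.1 220;0 0 0 0 0 0.1 220;0 0 0 0 0 0 220")

```text
time_s: 16.23
position: [0.6253, 0.0208, 0.1753]
tool_rot: [[-0.47, 0.883, 0.0], [0.883, 0.47, 0.0], [-0.0, 0.0, -1.0]]
ft_force: [-0.2, -0.9, -3.9]
grip_width: 0.0609
gripper_force: 55.2
```

Emit:
jog_arm(plan="0 0 0 0 0 0.1 220;0 0 0 0 0 0.1 220;0 0 0 0 0 0 220")

```text
time_s: 16.48
position: [0.6252, 0.0208, 0.1731]
tool_rot: [[-0.47, 0.883, -0.0], [0.883, 0.47, 0.0], [0.0, -0.0, -1.0]]
ft_force: [-0.9, 0.1, -3.7]
grip_width: 0.0608
gripper_force: 55.2
```

Emit:
jog_arm(plan="0 0 0 0 0 0.1 220;0 0 0 0 0 0 220")

```text
time_s: 16.65
position: [0.6254, 0.0207, 0.1729]
tool_rot: [[-0.47, 0.883, 0.001], [0.883, 0.47, -0.0], [-0.001, 0.001, -1.0]]
ft_force: [-0.8, -0.5, 0.1]
grip_width: 0.0606
gripper_force: 55.7
```

Contact: the trivet now carries the carafe's weight. I'll release and rise.

Emit:
jog_arm(plan="0 0 0 0 0 0.05 220;0 0 0 0 0 0 150;0 0 0 0 0 0 80;0 0 0 0 0 0 40;0 0 0 0 0 0 0;0 0 0 0 0 0 0;0 0 0 0 0 0 0", grip_force=20)

```text
time_s: 17.23
position: [0.6253, 0.0208, 0.1717]
tool_rot: [[-0.47, 0.883, -0.0], [0.883, 0.47, 0.0], [0.0, -0.0, -1.0]]
ft_force: [0.4, -0.3, -0.1]
grip_width: 0.0854
gripper_force: 0.0
```

Emit:
jog_arm(plan="0 0 0 0 0 -1 0;0 0 0 0 0 -1.5 0;0 0 0 0 0 -2 0;0 0 0 0 0 -2.5 0;0 0 0 0 0 -2.5 0;0 0 0 0 0 -1.5 0;0 0 0 0 0 0 0;0 0 0 0 0 0 0")

```text
time_s: 17.9
position: [0.6253, 0.0208, 0.2825]
tool_rot: [[-0.47, 0.883, 0.002], [0.883, 0.47, -0.0], [-0.001, 0.001, -1.0]]
ft_force: [-0.6, -0.5, -0.7]
grip_width: 0.0859
gripper_force: 0.0
```

```bash
python3 look.py pics/k.png
python3 - <<'E'
from h import *
np.set_printoptions(precision=3,suppress=True)
for c in ["wrist","side","scene"]:
    im=imaging.get_image(c);P=cloud(im);r=models.outline_of(c,"carafe")
    Q=P[r[0]["region"]]; 
    for a,b in((.185,.21),(.08,.1)):
        q=Q[(Q[:,2]>a)&(Q[:,2]<b)]; print(c,a,len(q),np.nanpercentile(q,[.5,99.5],axis=0).mean(0),np.nanmax(Q[:,2]))
E
```

```text
17.9 [0.625 0.021 0.282] [-0.627 -0.482 -0.672]
side handle [0.559 0.118 0.034] 0.74
side trivet [0.637 0.027 0.005] 0.84
side tray [0.622 0.014 0.   ] 0.94
plane [0.003 0.004 0.035] 348 [ 0.609 -0.001  0.035]
scene handle [0.571 0.122 0.034] 0.96
scene trivet [0.619 0.02  0.005] 0.94
scene tray [0.621 0.012 0.   ] 0.59
plane [-0.006 -0.003  0.039] 367 [0.649 0.026 0.038]
wrist 0.185 1910 [0.626 0.019 0.192] 0.1987585322176
wrist 0.08 466 [0.625 0.025 0.09 ] 0.1987585322176
side 0.185 281 [0.625 0.019 0.192] 0.19893201951023431
side 0.08 330 [0.622 0.009 0.09 ] 0.19893201951023431
scene 0.185 259 [0.625 0.02  0.193] 0.20236306553143146
scene 0.08 215 [0.644 0.02  0.09 ] 0.20236306553143146
```

View pics/k.png

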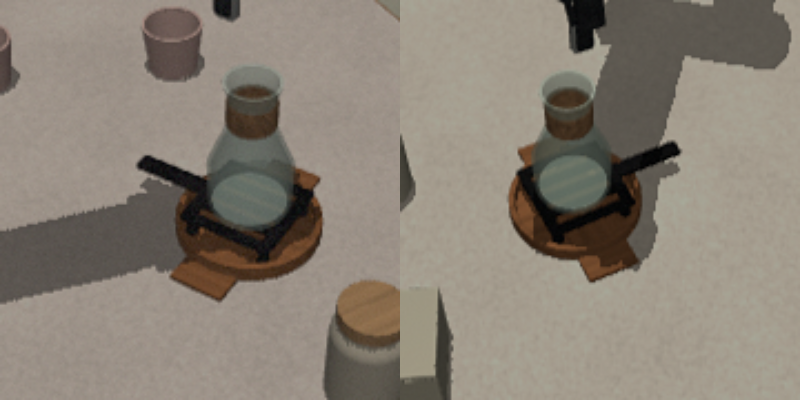

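The carafe stands upright with its mouth at (0.625, 0.019) and its top at 0.198 m. The trivet is level under it, and the gripper is clear.

```bash
python3 -c "
from rig import job
print(job.close_job())"
```

```text
the job is handed in; nothing more can be done
None
```

The job is handed in, with no verdict returned: my last images show the trivet turned about 28° and level on the tray floor, the carafe standing upright at its centre, and the gripper clear.

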